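Set out a dead-load test of two foam discs

TASK

Set out the compression test on the pale stone board: centre the white foam disc on the blue platen and the yellow foam disc on the red platen, then set the brass weight gently, knob up, in the middle of the white disc's top. Stand the data logger on the outlined spot midway between the two platens, screen up and long side running front to back, and stand the amber jar on the ring mark directly behind the blue platen (on the side away from the robot). Leave the steel weight and the blue-capped jar where they are.

Things in the scene. Friction and masses are not known exactly. Their poses are not given: they have to be found in the camera images.
- board: Pale stone board, fixed, 190 (x) by 290 (y) by 12 mm thick, yaw within 0.25 rad. Origin: centre of its underside; x to the back (away from robot), y left. On its top: platens at (x, y) = (-35, 95) and (-35, -95) mm, colours swap; flat painted marks: rectangle outline 70 x 42 mm centred at (-35, 0), the logger spot; dark rings, diameter 64 mm, at (55, 95) and (55, -95), one behind each platen.
- platen_blue: Blue round plate fixed on the board, diameter 72 mm, 6 mm thick. Origin: centre of its underside (on the board's top); axes parallel to the board's, x to the back. The ring mark behind it is centred at x = +90 mm, y = 0 in this frame, on the board's top.
- platen_red: Red round plate fixed on the board, diameter 72 mm, 6 mm thick. Origin: centre of its underside (on the board's top); axes parallel to the board's.
- disc_white: Loose white rigid foam disc, diameter 50 mm, 26 mm high, about 30 g, brittle: the weight must not be dropped or pressed hard on it (under 40 N). Stands flat on the bench at the start. Origin: centre of its underside; z up.
- disc_yellow: Loose yellow rigid foam disc, diameter 50 mm, 26 mm high, about 30 g. Stands flat on the bench at the start. Origin: centre of its underside; z up.
- weight_brass: Loose brass weight, about 220 g: cylinder of diameter 36 mm, 24 mm high, with a knob of diameter 16 mm on top from 29 to 38 mm height. Stands upright on the bench at the start. Origin: centre of its underside; z up.
- logger: Loose white data logger, an upright rectangular case 60 (its x, the long side) by 32 (its y) by 44 mm high, greenish-grey screen and red dot on top, about 100 g. Stands on the bench at the start at any yaw. Origin: centre of its underside; z up. Long side front to back means its x axis along the board's x axis, either way round.
- jar_amber: Loose closed jar, brown-amber, white cap: body diameter 50 mm up to 48 mm, cap diameter 44 mm up to 68 mm height, about 140 g. Stands upright on the bench at the start. Origin: centre of its underside; z up.
- weight_steel: Loose steel-grey weight of the same shape and size as the brass one (diameter 36 mm, 38 mm high with knob); not to be moved. Origin: centre of its underside.
- jar_clear: Loose closed jar, pale whitish glass, blue cap, same shape and size as the amber one (diameter 50 mm, 68 mm high); not to be moved. Origin: centre of its underside.
Mind the look-alikes: they are no part of the job. There is more than one size of the logger; the one meant has the size given above. Leave any turquoise look-alike of the jar_amber alone.

How it is judged (in metres and radians):
At the end, for the whole second after the job is handed in: White disc on blue platen, yellow disc on red, brass weight on white disc: centred to 10 mm. Logger midway between platens, jar on ring behind blue platen: to 12 mm each way, logger square to 0.2 rad. All resting (4 mm), upright, still, released. Steel weight, blue-capped jar moved under 20 mm (horizontal distance between disc_white and platen_blue below 0.01 m and z of disc_white in the frame of platen_blue between 0.002 and 0.01 m and horizontal distance between disc_yellow and platen_red below 0.01 m and z of disc_yellow in the frame of platen_red between 0.002 and 0.01 m and horizontal distance between weight_brass and disc_white below 0.01 m and z of weight_brass in the frame of disc_white between 0.022 and 0.03 m and x of logger in the frame of board between -0.047 and -0.023 m and y of logger in the frame of board between -0.012 and 0.012 m and angle between the x axis of logger and the x axis of board, either way round below 0.2 rad and z of logger in the frame of board between 0.008 and 0.016 m and x of jar_amber in the frame of platen_blue between 0.078 and 0.102 m and y of jar_amber in the frame of platen_blue between -0.012 and 0.012 m and z of jar_amber in the frame of board between 0.008 and 0.016 m and angle between each of disc_white, disc_yellow, weight_brass, logger, jar_amber, weight_steel, jar_clear's own z axis and vertical below 0.1 rad and linear speed of each of disc_white, disc_yellow, weight_brass, logger, jar_amber below 0.02 m/s and distance of each of weight_steel, jar_clear from where it was at the start of the episode below 0.02 m); the robot touches nothing.
It fails at once if the steel weight or the blue-capped jar is pushed more than 20 mm away or knocked over (distance of any of weight_steel, jar_clear from where it was at the start of the episode above 0.02 m or angle between any of weight_steel, jar_clear's own z axis and vertical above 0.4 rad).
It fails at once if the brass weight is dropped or pressed hard (over 40 N) on the white disc (contact force between weight_brass and disc_white above 40 N).
It also fails if it takes over 125 s, if anything falls off the work surface, if the arm or the gripper's body presses on something with over 40 N, if the wrist force passes 120 N, or if a joint passes its speed limit or range.

ROBOT

A 6-joint arm with a two-finger parallel gripper is mounted at the origin on the work surface. World frame = base frame: x ahead of the robot, y to its left, z up, the work surface at z = 0. Lengths are in mm, angles in rad, forces in N, time in s.
With the tool pointing down it reaches from about 350 to 875 mm from the base axis. Payload 4.2 kg.
Tool frame: the origin (TCP) lies between the finger pads; the fingertips stand 17 mm ahead of it and the grasp point (between the pads) lies 2 mm behind it; x points along the fingers, z is the direction in which the jaws open and shut, and the axes are right-handed (so a half turn about x gives the same grasp; the last joint's range is limited). The gripper opens to 85 mm and grips with 20 to 120 N. Pads are 22 mm wide; open, the fingers measure 114 mm over their backs; the gripper's body (76 mm by 85 mm) begins 54 mm behind the grasp point. The pads swing forward as they close: fully open they stand 13 mm farther back than shut.
Start: joints at [0.259, 0.385, 0.008, 0, -1.194, -0.259], TCP at [624.979, 0.025, 248.312] pointing down, gripper open.
Joint ranges: [-3.14, 3.14], [-1.21, 2.06], [-1.07, 1.41], [-3.16, 2.05], [-2.99, -0.16], [-3.1, 3.1]. Speed limits (rad/s): [2.79, 2.79, 3.14, 3.14, 3.14, 3.14].

INTERFACE

Orientations are given as a 3x3 rotation matrix whose columns are the frame's x, y, z axes.
In Python, from bench import manip gives the robot as it stands.
- The arm moves only by the shell command python3 -m pendant 'ROWS' [FORCE]. ROWS is text: rows parted by semicolons, each of 7 numbers parted by spaces: the shift along the world's x, y, z in m, then the turn, a rotation vector about the world's x, y, z in degrees, then the closure, from -1 (fully open) to 1 (shut). In form: tx ty tz rx ry rz grip; .... A call has 1 to 20 rows; each row is the pose to reach, as a shift and turn from the pose commanded when the call began; what a row does not reach only later rows make up. A row lasts 1/10 s, in which the tool goes at most 50 mm and 8.59 degrees, less where a joint would pass 70% of its speed; a pose out of reach is approached as far as the arm can. A call with a gripper value outside its range is refused whole. The fingers move at their own pace and stop on an object; FORCE is the grip in N (left out, the last holds). Time passes only in rows, so rows that repeat a pose let the fingers close. It gives the time, the measured TCP pose, the force and the opening at its end, in the units of the state.
- manip.get_obs(): the state, without advancing time (a new reading comes with each control period).
- manip.camera(name): name is "scene" or "side" or "wrist"; returns (picture, depth): 480x640x3 uint8, blue, green, red; 480x640 float32, mm along the optical axis (not along the pixel's ray), 0 where there is no reading.
- manip.camera_params(name): a dict with "camera_matrix" (3x3 intrinsics, pixels), "origin" and "attitude" of the camera in the world. Camera axes: x right, y down, z forward; pixel columns grow to the right and rows downward; lengths in mm; the calibration is good to about 2 mm. A picture is of the moment at which its call begins: read the wrist's pose just before it. camera_params takes no time and is no camera call; for the wrist camera it gives the pose at the moment of the call.
- manip.sign_off(): hands the job in, once; it reports no verdict.
The state is a dict: "time": time; "joint_positions": joint angles; "dq": joint speeds; "effort": joint torques, N m; "eef_pos": TCP position; "orientation": TCP orientation; "contact_force": force on the tool from outside, world axes, zero at the start; "torque": the same for the moment, N m; "gripper_width": finger opening in mm.
Only numpy, scipy, OpenCV 4.12 (cv2) and the standard library are available. Lean on these libraries where they do the work, as an engineer would, in place of code of your own. Each camera call takes 0.05 s, during which the arm holds its last target. There are 200 camera calls.

## Working session

There is one attempt and no reset: what is moved stays moved. The work goes in short steps, Python scripts to look and compute and a shell command to move; the robot and the scene stay as the last step left them, time stands still between calls to the robot, and variables do not carry over. Pictures are saved under pics/ and viewed, about 12 in all and at most 16, crops included, and the job is handed in when it is done.

```bash
mkdir -p pics; ls; python3 - <<'E'
from bench import manip
import cv2,numpy as np
np.set_printoptions(precision=4,suppress=True)
o=manip.get_obs();print(o['time'],o['eef_pos'],o['orientation'],o['gripper_width'])
for n in("scene","side","wrist"):
    p,d=manip.camera(n);c=manip.camera_params(n)
    np.savez(f"{n}0.npz",p=p,d=d,K=c["camera_matrix"],o=c["origin"],R=c["attitude"])
    cv2.imwrite(f"pics/{n}0.png",p);print(n,c)
E
```

```text
pics
0.0 [624.4701   0.0301 247.225 ] [[-0.0021 -0.0002 -1.    ]
 [-0.0001 -1.      0.0002]
 [-1.      0.0001  0.0021]] 85.26578555526851
scene {'camera_matrix': array([[545.5242,   0.    , 323.3893],
       [  0.    , 545.5242, 248.0069],
       [  0.    ,   0.    ,   1.    ]]), 'origin': array([1224.3874,  -81.032 ,  654.5538]), 'attitude': array([[ 0.172 ,  0.6185, -0.7667],
       [ 0.985 , -0.0978,  0.1421],
       [ 0.0129, -0.7797, -0.6261]])}
side {'camera_matrix': array([[518.688 ,   0.    , 321.4059],
       [  0.    , 518.688 , 237.9746],
       [  0.    ,   0.    ,   1.    ]]), 'origin': array([405.2244, 998.5158, 755.3329]), 'attitude': array([[-0.9979, -0.037 ,  0.053 ],
       [-0.0646,  0.5905, -0.8045],
       [-0.0015, -0.8062, -0.5916]])}
wrist {'camera_matrix': array([[413.5549,   0.    , 314.9572],
       [  0.    , 413.5549, 242.8102],
       [  0.    ,   0.    ,   1.    ]]), 'origin': array([625.2313, -70.3281, 373.1324]), 'attitude': array([[-1.    ,  0.0013, -0.0009],
       [ 0.001 ,  0.9607,  0.2776],
       [ 0.0012,  0.2776, -0.9607]])}
```

View pics/scene0.png

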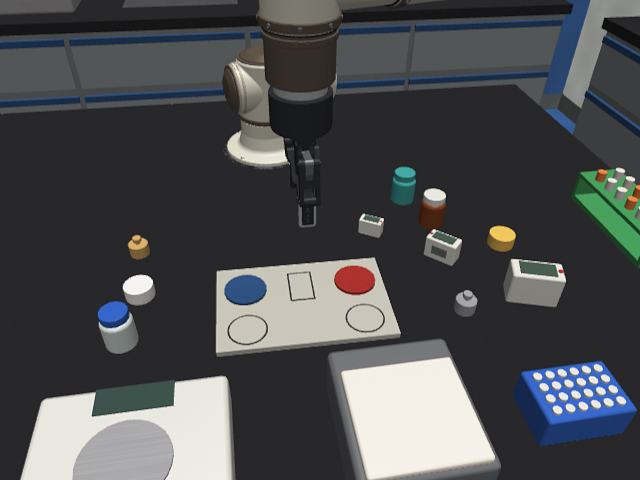

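View pics/side0.png

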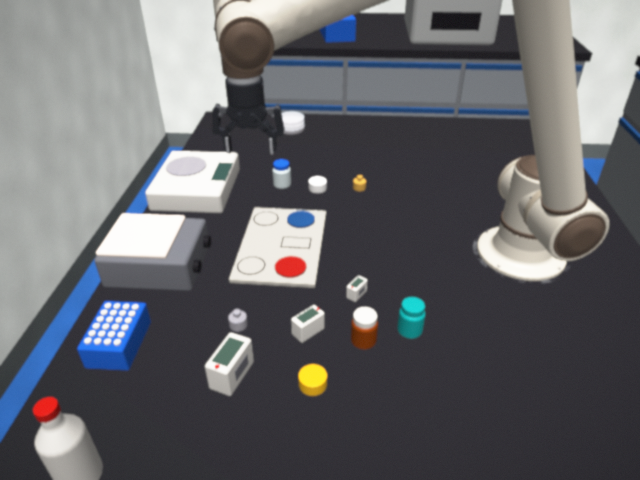

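The two pictures show:

- **Blue platen:** scene px (246,290).
- **Red platen:** (355,279).
- **White disc:** (139,290).
- **Brass weight:** (139,247).
- **Blue-capped jar:** (117,328).
- **Yellow disc:** (502,238).
- **Steel weight:** (466,303).
- **Amber jar:** (433,208), with the turquoise look-alike at (403,186).
- **Loggers:** three sizes, at (371,225), (443,246) and (534,282).

I'll measure them all.

```bash
cat > h.py <<'E'
import cv2,numpy as np
np.set_printoptions(precision=1,suppress=True)
def grab(n,tag):
    from bench import manip
    c=manip.camera_params(n);p,d=manip.camera(n)
    np.savez(f"{n}{tag}.npz",p=p,d=d,K=c["camera_matrix"],o=c["origin"],R=c["attitude"])
    cv2.imwrite(f"pics/{n}{tag}.png",p); return load(n,tag)
def load(n,tag): return dict(np.load(f"{n}{tag}.npz"))
def rays(f):
    v,u=np.mgrid[:480,:640]; K=f["K"]
    return np.dstack([(u-K[0,2])/K[0,0],(v-K[1,2])/K[1,1],np.ones(u.shape)])@f["R"].T
def cloud(f):
    W=rays(f)*f["d"][...,None]+f["o"]; W[f["d"]<=0]=np.nan; return W
def plane(f,px,z):
    K=f["K"];px=np.atleast_2d(px).astype(float)
    r=np.c_[(px[:,0]-K[0,2])/K[0,0],(px[:,1]-K[1,2])/K[1,1],np.ones(len(px))]@f["R"].T
    return (f["o"]+r*((z-f["o"][2])/r[:,2])[:,None])[:,:2]
E
python3 - <<'E'
from h import *
S={"scene":dict(brass=(139,247),wdisc=(139,290),clear=(117,328),logS=(371,225),logM=(443,246),logL=(534,282),ydisc=(502,238),steel=(466,303),amber=(433,208),turq=(403,186),blue=(246,290),red=(355,279)),
"side":dict(brass=(360,184),wdisc=(317,185),clear=(282,172),logS=(357,288),logM=(308,322),logL=(230,360),ydisc=(313,380),steel=(237,320),amber=(364,328),turq=(412,318))}
for n in S:
    f=load(n,"0");W=cloud(f);Z=W[...,2]
    b=Z[(W[...,0]>450)&(W[...,0]<600)&(abs(W[...,1])<150)];print(n,'bench z',np.nanmedian(b))
    m=((Z>(19 if True else 8))&(Z<90)).astype(np.uint8)
    k,L,st,ce=cv2.connectedComponentsWithStats(m)
    for o,(u,v) in S[n].items():
        if o in("blue","red"):continue
        w=L[v-8:v+9,u-8:u+9].ravel();w=w[w>0]
        if not len(w):print(o,'none');continue
        l=np.bincount(w).argmax();P=W[L==l];zt=np.percentile(P[:,2],97)
        T=P[P[:,2]>zt-5][:,:2].astype(np.float32)
        r=cv2.minAreaRect(T);c,rad=cv2.minEnclosingCircle(T)
        A=P[:,:2].astype(np.float32);c2,r2=cv2.minEnclosingCircle(A)
        print(n,o,len(P),'ztop %.1f'%zt,'circ',np.array(c),'%.1f'%rad,'rect',np.array(r[0]),np.array(r[1]),'%.1f'%r[2],'all',np.array(c2),'%.1f'%r2)
# platens/board
f=load("scene","0");h=cv2.cvtColor(f["p"],cv2.COLOR_BGR2HSV)
for n in("scene","side"):
    f=load(n,"0");h=cv2.cvtColor(f["p"],cv2.COLOR_BGR2HSV).astype(int);x=plane(f,np.c_[np.tile(np.arange(640),480),np.repeat(np.arange(480),640)],18).reshape(480,640,2)
    reg=(x[...,0]>500)&(x[...,0]<850)&(x[...,1]>-160)&(x[...,1]<160)
    for nm,mm in(("blue",(abs(h[...,0]-110)<12)&(h[...,1]>120)&(h[...,2]>60)),("red",((h[...,0]<8)|(h[...,0]>172))&(h[...,1]>150)&(h[...,2]>80))):
        mk=(mm&reg).astype(np.uint8);k,L,st,ce=cv2.connectedComponentsWithStats(mk);i=1+st[1:,4].argmax()
        P=x[L==i].astype(np.float32);c,rad=cv2.minEnclosingCircle(P);print(n,nm,st[i,4],np.array(c),rad,'fill',P.min(0),P.max(0))
    x=plane(f,np.c_[np.tile(np.arange(640),480),np.repeat(np.arange(480),640)],12).reshape(480,640,2)
    bm=((h[...,2]>130)&(h[...,1]<60)&reg).astype(np.uint8);k,L,st,ce=cv2.connectedComponentsWithStats(bm);i=1+st[1:,4].argmax()
    r=cv2.minAreaRect(x[L==i].astype(np.float32));print(n,'board',r)
E
```

```text
scene bench z 10.776596230490554
scene brass 226 ztop 37.7 circ [ 385.8 -275.4] 8.4 rect [ 385.4 -275.6] [15.6 14. ] 21.9 all [ 385.1 -276.1] 19.4
scene wdisc 522 ztop 26.8 circ [ 500.9 -264.9] 25.8 rect [ 502.1 -265.5] [48.7 47.6] 4.9 all [ 501.2 -265.1] 25.9
scene clear 1303 ztop 68.2 circ [ 605.1 -284.5] 23.0 rect [ 605.2 -284.9] [43.5 42.6] 31.8 all [ 606.8 -284.4] 25.1
scene logS 276 ztop 33.3 circ [387.6 168.2] 23.8 rect [387.7 168.1] [44.1 25.9] 55.6 all [387.3 168.4] 24.0
scene logM 664 ztop 44.0 circ [481.8 281.8] 32.2 rect [481.9 281.9] [59.6 34.8] 44.7 all [481.9 282.2] 32.8
scene logL 1973 ztop 63.1 circ [609.3 397.9] 46.1 rect [610.4 396.7] [85.2 48.9] 70.4 all [609.7 397.3] 47.1
scene ydisc 348 ztop 25.8 circ [463.1 408.9] 27.0 rect [463.2 409.2] [48.3 51.8] 47.2 all [463.1 408.9] 27.0
scene steel 286 ztop 36.8 circ [622.8 274.6] 8.7 rect [622.3 274.6] [14.2 16.9] 34.2 all [622.7 274.1] 18.3
scene amber 709 ztop 67.1 circ [372.8 298.2] 23.7 rect [372.8 297.8] [41.1 45.3] 70.0 all [374.6 296.4] 25.6
scene turq 623 ztop 67.2 circ [280.4 264.4] 24.1 rect [281.1 264.5] [45.
[... 1000 characters left out ...]
301.1] [44.4 41.2] 88.8 all [370.5 301.5] 25.0
side turq 785 ztop 70.6 circ [279.7 266.4] 22.9 rect [278.8 266.3] [44.4 41.7] 85.0 all [278.8 267.7] 25.6
scene blue 926 [534.2 -87. ] 36.33867263793945 fill [ 500.1 -121.2] [569.4 -52.9]
scene red 890 [539.1 101.7] 36.697628021240234 fill [503.   66.7] [574.6 136.6]
scene board ((578.1761474609375, 6.6171722412109375), (288.2481689453125, 175.41831970214844), 88.80706024169922)
side blue 299 [529.5 -83. ] 33.043094635009766 fill [ 500.3 -114.4] [561.4 -50.4]
side red 459 [534.7 106.9] 34.2186393737793 fill [502.4  73.3] [566.8 140.8]
side board ((582.305419921875, 6.5530853271484375), (294.0877380371094, 164.83172607421875), 89.51309204101562)
```

Of the logger look-alikes, the small one at (371,225) measures 44x26x33 mm and the large one at (534,282) 85x49x63 mm. The middle one at (443,246) measures 60x35x44 mm, so it fits the description. For the jars, (433,208) is brown with a white cap, while (403,186) is turquoise. Next is one confirming crop and a wrist-camera check of the platens.

```bash
python3 - <<'E'
from h import *
f=load("scene","0");cv2.imwrite("pics/crop1.png",cv2.resize(f["p"][160:320,340:580],None,fx=3,fy=3,interpolation=2))
W=cloud(f);Z=W[...,2];m=(Z>40)&(Z<48)&(abs(W[...,0]-482)<50)&(abs(W[...,1]-282)<50)
P=W[m][:,:2];P=P-P.mean(0);w,v=np.linalg.eigh(P.T@P);print('logger long axis deg',np.degrees(np.arctan2(v[1,1],v[0,1])),w)
f=load("wrist","0");h=cv2.cvtColor(f["p"],cv2.COLOR_BGR2HSV).astype(int)
for nm,mm in(("blue",(abs(h[...,0]-110)<12)&(h[...,1]>120)&(h[...,2]>60)),("red",((h[...,0]<8)|(h[...,0]>172))&(h[...,1]>150)&(h[...,2]>80))):
    k,L,st,ce=cv2.connectedComponentsWithStats(mm.astype(np.uint8));i=1+st[1:,4].argmax()
    v,u=np.nonzero(L==i);x=plane(f,np.c_[u,v],18).astype(np.float32);print(nm,st[i],cv2.minEnclosingCircle(x))
E
```

```text
logger long axis deg 45.871017920615564 [27445.2 94660.9]
blue [ 386   56   87   91 6187] ((531.75048828125, -86.35082244873047), 35.3903923034668)
red [ 372  280   75   68 3927] ((536.7920532226562, 102.69091796875), 35.72543716430664)
```

View pics/crop1.png

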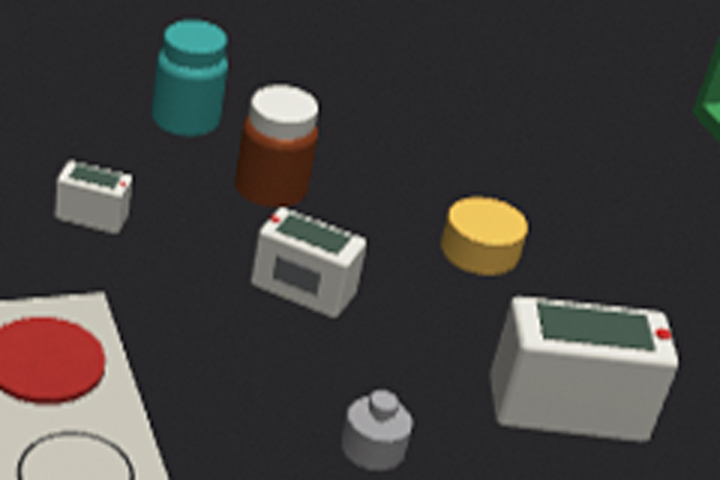

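View pics/wrist0.png

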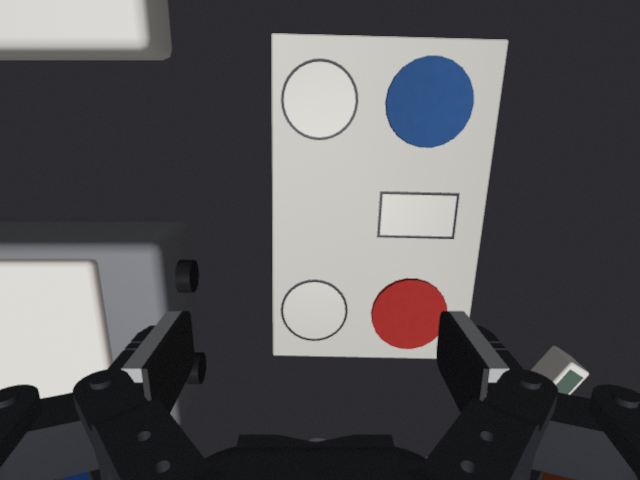

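The crop confirms it: the amber jar is at crop (277,145), and the medium logger at (310,260) is the right one. The wrist view puts the platens within 2.5 mm of the scene camera's figures. I'll start with the white disc.

```bash
python3 -m pendant '-0.124 -0.2645 -0.118 0 0 0 -1;-0.124 -0.2645 -0.118 0 0 0 -1;-0.124 -0.2645 -0.118 0 0 0 -1;-0.124 -0.2645 -0.118 0 0 0 -1;-0.124 -0.2645 -0.118 0 0 0 -1;-0.124 -0.2645 -0.118 0 0 0 -1;-0.124 -0.2645 -0.118 0 0 0 -1;-0.124 -0.2645 -0.118 0 0 0 -1;-0.124 -0.2645 -0.118 0 0 0 -1;-0.124 -0.2645 -0.118 0 0 0 -1;-0.124 -0.2645 -0.118 0 0 0 -1' 30; python3 - <<'E'
from h import *
grab("wrist","1")
E
```

```text
time: 1.25
eef_pos: [502.1, -263.5, 131.0]
orientation: [[0.002, 0.002, -1.0], [-0.0, -1.0, -0.002], [-1.0, 0.0, -0.002]]
contact_force: [1.0, 0.2, -0.6]
gripper_width: 85.4
```

View pics/wrist1.png

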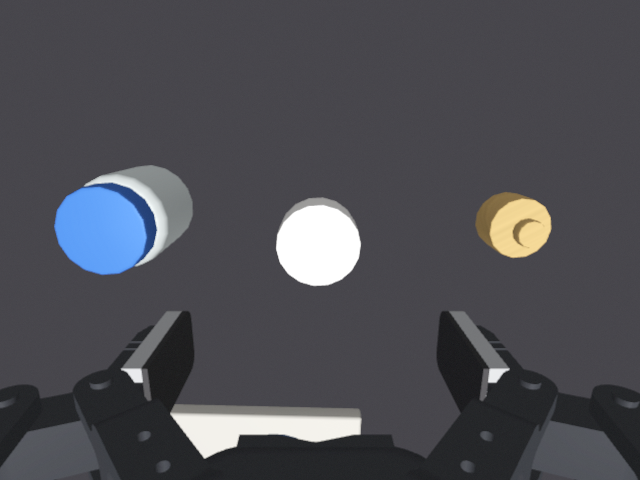

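The disc is centred between the fingers at px (318,242). The capped jar (105,228) and brass weight (515,225) are well clear of them.

```bash
python3 - <<'E'
from h import *
f=load("wrist","1")
print(plane(f,[318,242],26),plane(f,[531,233],38),plane(f,[106,229],68))
E
python3 -m pendant '0 0 -0.05 0 0 0 -1;0 0 -0.09 0 0 0 -1;0 0 -0.112 0 0 0 -1;0 0 -0.112 0 0 0 -1;0 0 -0.112 0 0 0 -1;0 0 -0.112 0 0 0 1;0 0 -0.112 0 0 0 1;0 0 -0.112 0 0 0 1;0 0 -0.112 0 0 0 1;0 0 -0.112 0 0 0 1;0 0 -0.112 0 0 0 1;0 0 -0.112 0 0 0 1;0 0 -0.112 0 0 0 1' 30
```

```text
[[ 501.1 -267.7]] [[ 384.8 -276.4]] [[ 601.2 -285.9]]
time: 2.6
eef_pos: [502.0, -264.7, 20.1]
orientation: [[0.003, 0.001, -1.0], [-0.001, -1.0, -0.001], [-1.0, 0.001, -0.003]]
contact_force: [-0.1, 1.7, 6.3]
gripper_width: 48.8
```

```bash
python3 -m pendant '0 0 0.02 0 0 0 1;0 0 0.05 0 0 0 1;0.005 0.03 0.07 0 0 0 1;0.012 0.07 0.07 0 0 0 1;0.02 0.11 0.07 0 0 0 1;0.028 0.15 0.07 0 0 0 1;0.032 0.179 0.07 0 0 0 1;0.032 0.179 0.06 0 0 0 1;0.032 0.179 0.04 0 0 0 1;0.032 0.179 0.027 0 0 0 1;0.032 0.179 0.022 0 0 0 1;0.032 0.179 0.0195 0 0 0 1;0.032 0.179 0.0195 0 0 0 1;0.032 0.179 0.0195 0 0 0 1'; python3 -m pendant '0 0 0 0 0 0 -1;0 0 0 0 0 0 -1;0 0 0 0 0 0 -1;0 0 0 0 0 0 -1;0 0 0 0 0 0 -1;0 0 0 0 0 0 -1;0 0 0.02 0 0 0 -1;0 0 0.06 0 0 0 -1;0 0 0.11 0 0 0 -1;0 0 0.11 0 0 0 -1'
```

```text
time: 4.0
eef_pos: [533.4, -85.9, 38.3]
orientation: [[0.001, -0.001, -1.0], [0.0, -1.0, 0.001], [-1.0, -0.0, -0.001]]
contact_force: [-0.3, -0.6, 0.1]
gripper_width: 48.7
time: 5.0
eef_pos: [537.5, -85.4, 154.9]
orientation: [[0.015, 0.002, -1.0], [-0.0, -1.0, -0.002], [-1.0, 0.0, -0.015]]
contact_force: [0.6, 0.2, -0.4]
gripper_width: 85.3
```

```bash
python3 -m pendant '-0.071 0.4955 -0.02 0 0 0 -1;-0.071 0.4955 -0.02 0 0 0 -1;-0.071 0.4955 -0.02 0 0 0 -1;-0.071 0.4955 -0.02 0 0 0 -1;-0.071 0.4955 -0.02 0 0 0 -1;-0.071 0.4955 -0.02 0 0 0 -1;-0.071 0.4955 -0.02 0 0 0 -1;-0.071 0.4955 -0.02 0 0 0 -1;-0.071 0.4955 -0.02 0 0 0 -1;-0.071 0.4955 -0.02 0 0 0 -1;-0.071 0.4955 -0.02 0 0 0 -1;-0.071 0.4955 -0.02 0 0 0 -1;-0.071 0.4955 -0.02 0 0 0 -1;-0.071 0.4955 -0.02 0 0 0 -1'
cat >> h.py <<'E'
def topfit(f,x,y,h,r=45,t=4,lo=None):
    W=cloud(f);Z=W[...,2];m=(abs(Z-h)<t)&(np.hypot(W[...,0]-x,W[...,1]-y)<r)
    P=W[m].astype(np.float32)
    return len(P),P[:,2].mean(),np.array(cv2.minEnclosingCircle(P[:,:2])[0]),cv2.minAreaRect(P[:,:2])
E
python3 - <<'E'
from h import *
f=grab("wrist","2");g=grab("scene","2")
print('yellow wrist',topfit(f,462,410,26));print('yellow scene',topfit(g,462,410,26));print('white scene',topfit(g,533,-86,44))
E
```

```text
time: 6.4
eef_pos: [462.2, 408.7, 127.9]
orientation: [[-0.0, -0.002, -1.0], [-0.0, -1.0, 0.002], [-1.0, 0.0, 0.0]]
contact_force: [0.0, 0.2, -0.2]
gripper_width: 85.3Traceback (most recent call last):
  File "<stdin>", line 3, in <module>
  File "h.py", line 21, in topfit
    return len(P),P[:,2].mean(),np.array(cv2.minEnclosingCircle(P[:,:2])[0]),cv2.minAreaRect(P[:,:2])
                                         ~~~~~~~~~~~~~~~~~~~~~~^^^^^^^^^
cv2.error: OpenCV(4.12.0) /io/opencv/modules/imgproc/src/shapedescr.cpp:201: error: (-215:Assertion failed) count >= 0 && (depth == CV_32F || depth == CV_32S) in function 'minEnclosingCircle'
```

```bash
python3 - <<'E'
from h import *
f=load("wrist","2");g=load("scene","2")
W=cloud(f);print('valid',np.isfinite(W[...,2]).sum(),W[240,320],W[200:300:20,320])
for a in((g,462,410,26),(g,533,-86,44)):
    try:print(topfit(*a))
    except Exception as e:print('x')
h=cv2.cvtColor(f["p"],cv2.COLOR_BGR2HSV).astype(int);m=((abs(h[...,0]-23)<6)&(h[...,1]>120)&(h[...,2]>150)).astype(np.uint8)
k,L,st,ce=cv2.connectedComponentsWithStats(m);i=1+st[1:,4].argmax();v,u=np.nonzero(L==i);print(st[i],cv2.minEnclosingCircle(plane(f,np.c_[u,v],26).astype(np.float32)))
E
```

```text
valid 305972 [459.9 402.4  25.9] [[459.6 384.1  -0.6]
 [459.9 390.7  26.1]
 [459.9 402.4  25.9]
 [459.9 414.6  25.6]
 [459.9 426.9  25.8]]
x
x
[275 212  85  82 528] ((461.6225891113281, 410.4871520996094), 24.621227264404297)
```

View pics/scene2.png

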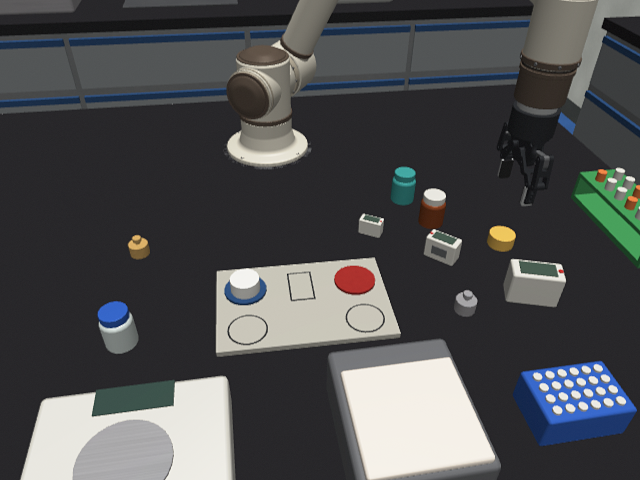

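The white disc now sits on the blue platen (scene px 245,285). Next is the yellow disc.

```bash
sed -i 's/P=W\[m\].astype(np.float32)/P=W[m].astype(np.float32);Q=np.ascontiguousarray(P[:,:2])/; s/P\[:,:2\])\[0\]/Q)[0]/; s/minAreaRect(P\[:,:2\])/minAreaRect(Q)/' h.py
python3 -m pendant '0 0 -0.05 0 0 0 -1;0 0 -0.09 0 0 0 -1;0 0 -0.11 0 0 0 -1;0 0 -0.11 0 0 0 -1;0 0 -0.11 0 0 0 -1;0 0 -0.11 0 0 0 1;0 0 -0.11 0 0 0 1;0 0 -0.11 0 0 0 1;0 0 -0.11 0 0 0 1;0 0 -0.11 0 0 0 1;0 0 -0.11 0 0 0 1;0 0 -0.11 0 0 0 1;0 0 -0.11 0 0 0 1' 30
python3 -m pendant '0 0 0.02 0 0 0 1;0 0 0.05 0 0 0 1;0 0 0.085 0 0 0 1;0.005 -0.02 0.085 0 0 0 1;0.015 -0.06 0.085 0 0 0 1;0.025 -0.1 0.085 0 0 0 1;0.035 -0.14 0.085 0 0 0 1;0.045 -0.18 0.085 0 0 0 1;0.055 -0.22 0.085 0 0 0 1;0.065 -0.26 0.085 0 0 0 1;0.073 -0.295 0.085 0 0 0 1;0.076 -0.307 0.08 0 0 0 1;0.076 -0.307 0.06 0 0 0 1;0.076 -0.307 0.04 0 0 0 1;0.076 -0.307 0.027 0 0 0 1;0.076 -0.307 0.022 0 0 0 1;0.076 -0.307 0.0195 0 0 0 1;0.076 -0.307 0.0195 0 0 0 1;0.076 -0.307 0.0195 0 0 0 1'
python3 -m pendant '0 0 0 0 0 0 -1;0 0 0 0 0 0 -1;0 0 0 0 0 0 -1;0 0 0 0 0 0 -1;0 0 0 0 0 0 -1;0 0 0 0 0 0 -1;0 0 0.02 0 0 0 -1;0 0 0.06 0 0 0 -1;0 0 0.11 0 0 0 -1;0 0 0.11 0 0 0 -1'
python3 -m pendant '-0.1535 -0.378 -0.02 0 0 0 -1;-0.1535 -0.378 -0.02 0 0 0 -1;-0.1535 -0.378 -0.02 0 0 0 -1;-0.1535 -0.378 -0.02 0 0 0 -1;-0.1535 -0.378 -0.02 0 0 0 -1;-0.1535 -0.378 -0.02 0 0 0 -1;-0.1535 -0.378 -0.02 0 0 0 -1;-0.1535 -0.378 -0.02 0 0 0 -1;-0.1535 -0.378 -0.02 0 0 0 -1;-0.1535 -0.378 -0.02 0 0 0 -1;-0.1535 -0.378 -0.02 0 0 0 -1;-0.1535 -0.378 -0.02 0 0 0 -1'
python3 - <<'E'
from h import *
f=grab("wrist","3");g=grab("scene","3")
print('yellow',topfit(g,538,103,44));print('white',topfit(g,533,-86,44));print(topfit(f,384,-275,36,20))
E
```

```text
time: 7.8
eef_pos: [462.6, 410.8, 19.8]
orientation: [[0.002, 0.001, -1.0], [0.002, -1.0, -0.001], [-1.0, -0.002, -0.002]]
contact_force: [-0.6, -0.6, 6.2]
gripper_width: 48.9
time: 9.7
eef_pos: [538.5, 103.6, 37.9]
orientation: [[0.002, 0.001, -1.0], [0.001, -1.0, -0.001], [-1.0, -0.001, -0.002]]
contact_force: [-0.0, 1.2, -0.3]
gripper_width: 49.1
time: 10.7
eef_pos: [542.2, 104.5, 154.5]
orientation: [[0.014, 0.002, -1.0], [0.005, -1.0, -0.002], [-1.0, -0.005, -0.014]]
contact_force: [-0.1, -0.4, 0.1]
gripper_width: 85.1
time: 11.9
eef_pos: [385.2, -273.9, 127.4]
orientation: [[0.0, 0.002, -1.0], [-0.0, -1.0, -0.002], [-1.0, 0.0, -0.0]]
contact_force: [0.5, -0.3, -0.5]
gripper_width: 85.5
yellow (429, np.float32(42.28473), array([539.6, 101.7]), ((540.5599365234375, 102.50759887695312), (47.81364059448242, 50.11127471923828), 38.33384704589844))
white (472, np.float32(42.4979), array([534.8, -86.9]), ((534.3974609375, -86.96732330322266), (48.49997329711914, 48.21039962768555), 5.412102222442627))
(654, np.float32(37.37801), array([ 384. , -275.8]), ((384.06634521484375, -276.0356750488281), (15.437604904174805, 15.066396713256836), 13.464228630065918))
```

Both discs are within 1 mm of their platen centres in the scene camera. Now the brass weight.

```bash
python3 -m pendant '0 -0.0005 -0.05 0 0 0 -1;0 -0.0005 -0.085 0 0 0 -1;0 -0.0005 -0.104 0 0 0 -1;0 -0.0005 -0.104 0 0 0 -1;0 -0.0005 -0.104 0 0 0 -1;0 -0.0005 -0.104 0 0 0 1;0 -0.0005 -0.104 0 0 0 1;0 -0.0005 -0.104 0 0 0 1;0 -0.0005 -0.104 0 0 0 1;0 -0.0005 -0.104 0 0 0 1;0 -0.0005 -0.104 0 0 0 1;0 -0.0005 -0.104 0 0 0 1;0 -0.0005 -0.104 0 0 0 1;0 -0.0005 -0.104 0 0 0 1;0 -0.0005 -0.104 0 0 0 1' 40
python3 -m pendant '0 0 0.02 0 0 0 1;0 0 0.05 0 0 0 1;0 0 0.085 0 0 0 1;0.018 0.02 0.095 0 0 0 1;0.04 0.05 0.095 0 0 0 1;0.063 0.08 0.095 0 0 0 1;0.087 0.11 0.095 0 0 0 1;0.11 0.14 0.095 0 0 0 1;0.13 0.165 0.095 0 0 0 1;0.143 0.18 0.095 0 0 0 1;0.1485 0.1885 0.09 0 0 0 1;0.1485 0.1885 0.075 0 0 0 1;0.1485 0.1885 0.06 0 0 0 1;0.1485 0.1885 0.053 0 0 0 1;0.1485 0.1885 0.05 0 0 0 1;0.1485 0.1885 0.05 0 0 0 1;0.1485 0.1885 0.05 0 0 0 1'
python3 - <<'E'
from h import *
g=grab("side","4");cv2.imwrite("pics/crop4.png",cv2.resize(g["p"][160:280,230:390],None,fx=4,fy=4,interpolation=2))
E
```

```text
time: 13.5
eef_pos: [384.6, -275.5, 24.4]
orientation: [[0.001, 0.0, -1.0], [-0.0, -1.0, -0.0], [-1.0, 0.0, -0.001]]
contact_force: [-1.5, 2.4, 6.5]
gripper_width: 34.2
time: 15.2
eef_pos: [533.3, -87.2, 73.8]
orientation: [[0.001, -0.0, -1.0], [-0.0, -1.0, 0.0], [-1.0, 0.0, -0.001]]
contact_force: [0.1, -0.6, -2.1]
gripper_width: 33.9
```

View pics/crop4.png

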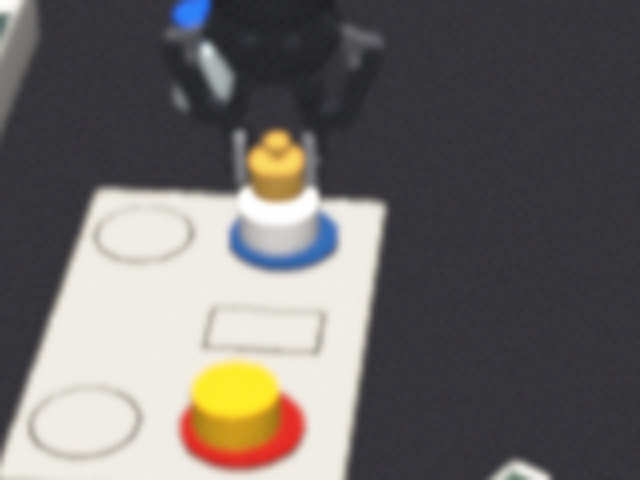

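The brass weight hangs upright over the middle of the white disc (crop px 277,190). I'll lower it slowly and watch the force.

```bash
python3 -m pendant '0 0 -0.001 0 0 0 1;0 0 -0.002 0 0 0 1;0 0 -0.003 0 0 0 1;0 0 -0.004 0 0 0 1;0 0 -0.004 0 0 0 1'
python3 -m pendant '0 0 -0.0005 0 0 0 1;0 0 -0.001 0 0 0 1;0 0 -0.001 0 0 0 1'
python3 -m pendant '0 0 -0.0004 0 0 0 1;0 0 -0.0004 0 0 0 1'
```

```text
time: 15.75
eef_pos: [532.8, -87.0, 69.1]
orientation: [[-0.0, 0.0, -1.0], [-0.0, -1.0, -0.0], [-1.0, 0.0, 0.0]]
contact_force: [-0.4, -0.6, -2.3]
gripper_width: 33.9
time: 16.05
eef_pos: [533.0, -87.0, 68.5]
orientation: [[0.0, 0.0, -1.0], [-0.0, -1.0, -0.0], [-1.0, 0.0, -0.0]]
contact_force: [-0.5, 0.5, -0.5]
gripper_width: 34.0
time: 16.25
eef_pos: [533.0, -86.9, 68.5]
orientation: [[0.0, 0.0, -1.0], [-0.0, -1.0, -0.0], [-1.0, 0.0, -0.0]]
contact_force: [-1.4, 1.2, 4.7]
gripper_width: 34.0
```

```bash
python3 -m pendant '0 0 0.0004 0 0 0 1;0 0 0.0004 0 0 0 0.1;0 0 0.0004 0 0 0 0;0 0 0.0004 0 0 0 -0.2;0 0 0.0004 0 0 0 -0.5;0 0 0.0004 0 0 0 -1;0 0 0.0004 0 0 0 -1;0 0 0.0004 0 0 0 -1;0 0 0.01 0 0 0 -1;0 0 0.03 0 0 0 -1;0 0 0.06 0 0 0 -1;0 0 0.08 0 0 0 -1;0 0 0.08 0 0 0 -1'
python3 - <<'E'
from h import *
g=grab("scene","5");cv2.imwrite("pics/crop5.png",cv2.resize(g["p"][220:360,190:410],None,fx=3,fy=3,interpolation=2))
print(topfit(g,533,-86,82,25));print(topfit(g,533,-86,68,25,3))
E
```

```text
time: 17.55
eef_pos: [535.2, -86.9, 152.0]
orientation: [[0.008, 0.001, -1.0], [0.0, -1.0, -0.001], [-1.0, -0.0, -0.008]]
contact_force: [0.4, 0.0, -0.2]
gripper_width: 85.6
(53, np.float32(80.19218), array([533.5, -86.7]), ((533.9788818359375, -87.56017303466797), (15.910467147827148, 14.415990829467773), 45.06388473510742))
(181, np.float32(66.71205), array([534.9, -87.3]), ((536.1280517578125, -87.68363189697266), (34.43552780151367, 33.25814437866211), 88.91995239257812))
```

View pics/crop5.png

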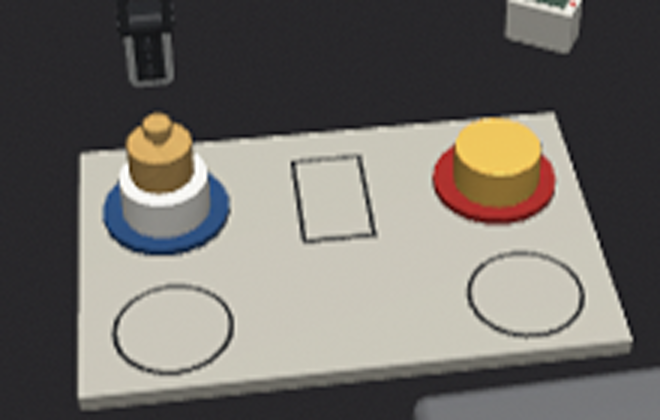

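The stack is centred on the blue platen, with the brass weight standing knob up at crop px (157,155). Next is the logger.

```bash
python3 -m pendant '-0.0523 0.37 0 0 0 -45 -1;-0.0523 0.37 0 0 0 -45 -1;-0.0523 0.37 0 0 0 -45 -1;-0.0523 0.37 0 0 0 -45 -1;-0.0523 0.37 0 0 0 -45 -1;-0.0523 0.37 0 0 0 -45 -1;-0.0523 0.37 0 0 0 -45 -1;-0.0523 0.37 0 0 0 -45 -1;-0.0523 0.37 0 0 0 -45 -1;-0.0523 0.37 0 0 0 -45 -1;-0.0523 0.37 0 0 0 -45 -1;-0.0523 0.37 0 0 0 -45 -1'
python3 - <<'E'
from h import *
f=grab("wrist","6");print(topfit(f,481,283,44))
E
```

```text
time: 18.8
eef_pos: [480.6, 281.6, 147.5]
orientation: [[-0.001, -0.708, -0.706], [-0.001, -0.706, 0.708], [-1.0, 0.001, 0.0]]
contact_force: [0.5, -1.0, 0.0]
gripper_width: 85.5
(5283, np.float32(44.076725), array([480.7, 282.8]), ((480.75860595703125, 282.95086669921875), (60.15232467651367, 31.975875854492188), 45.43114471435547))
```

View pics/wrist6.png

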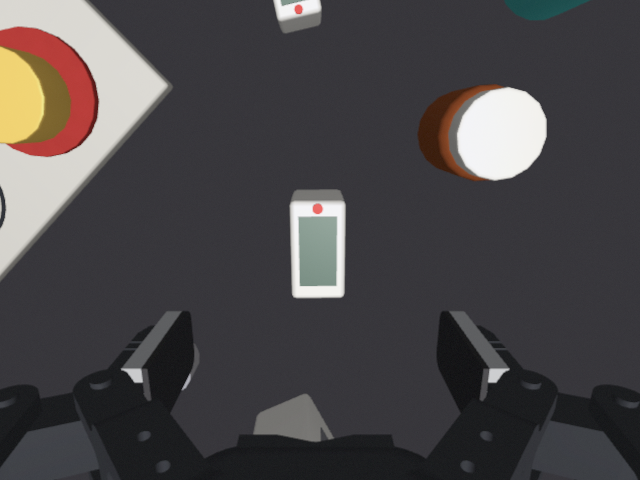

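The wrist depth reads the logger as 60.2 x 32.0 mm, centred at px (318,245) and aligned with the jaws. Grasping it.

```bash
python3 -m pendant '0 0 -0.04 0 0 0 -1;0 0 -0.08 0 0 0 -1;0 0 -0.105 0 0 0 -1;0 0 -0.115 0 0 0 -1;0 0 -0.115 0 0 0 -1;0 0 -0.115 0 0 0 -1;0 0 -0.115 0 0 0 1;0 0 -0.115 0 0 0 1;0 0 -0.115 0 0 0 1;0 0 -0.115 0 0 0 1;0 0 -0.115 0 0 0 1;0 0 -0.115 0 0 0 1;0 0 -0.115 0 0 0 1;0 0 -0.115 0 0 0 1;0 0 -0.115 0 0 0 1' 40
python3 -m pendant '0 0 0.02 0 0 0 1;0 0 0.05 0 0 0 1;0 0 0.085 0 0 0 1;0.004 -0.02 0.09 0 0 -3 1;0.012 -0.06 0.09 0 0 -8 1;0.02 -0.1 0.09 0 0 -14 1;0.028 -0.14 0.09 0 0 -20 1;0.036 -0.18 0.09 0 0 -27 1;0.044 -0.22 0.09 0 0 -34 1;0.052 -0.255 0.09 0 0 -41 1;0.0548 -0.2745 0.09 0 0 -47 1;0.0548 -0.2745 0.08 0 0 -47 1;0.0548 -0.2745 0.06 0 0 -47 1;0.0548 -0.2745 0.04 0 0 -47 1;0.0548 -0.2745 0.025 0 0 -47 1;0.0548 -0.2745 0.018 0 0 -47 1;0.0548 -0.2745 0.0145 0 0 -47 1;0.0548 -0.2745 0.0135 0 0 -47 1;0.0548 -0.2745 0.013 0 0 -47 1;0.0548 -0.2745 0.013 0 0 -47 1'
```

```text
time: 20.35
eef_pos: [481.0, 283.5, 33.7]
orientation: [[0.001, -0.707, -0.707], [0.001, -0.707, 0.707], [-1.0, -0.001, -0.0]]
contact_force: [-1.0, 0.0, 5.2]
gripper_width: 31.4
time: 22.35
eef_pos: [535.9, 8.7, 46.5]
orientation: [[0.001, -0.999, 0.035], [0.0, 0.035, 0.999], [-1.0, -0.001, 0.0]]
contact_force: [-0.8, 0.4, -0.2]
gripper_width: 31.5
```

```bash
python3 -m pendant '0 0 -0.0005 0 0 0 1;0 0 -0.0005 0 0 0 -0.2;0 0 -0.0005 0 0 0 -0.4;0 0 -0.0005 0 0 0 -0.5;0 0 -0.0005 0 0 0 -0.5;0 0 -0.0005 0 0 0 -0.5;0 0 0.02 0 0 0 -0.5;0 0 0.06 0 0 0 -0.5;0 0 0.11 0 0 0 -1;0 0 0.11 0 0 0 -1'
python3 -m pendant '-0.1635 0.2905 0.11 0 0 0 -1;-0.1635 0.2905 0 0 0 0 -1' >/dev/null
python3 - <<'E'
from bench import manip
o=manip.get_obs();print(o['time'],o['eef_pos'],o['gripper_width'])
E
```

```text
time: 23.35
eef_pos: [539.9, 9.3, 163.0]
orientation: [[0.015, -0.999, 0.033], [0.002, 0.033, 0.999], [-1.0, -0.015, 0.003]]
contact_force: [0.9, 0.4, 0.8]
gripper_width: 85.6
23.55 [488.97966396  94.02141428 170.93046115] 85.53815100960091
```

My first row there carried a stray upward shift, which was harmless. Continuing from the measured pose.

```bash
python3 -m pendant '-0.1157 0.2056 -0.02 0 0 0 -1;-0.1157 0.2056 -0.02 0 0 0 -1;-0.1157 0.2056 -0.02 0 0 0 -1;-0.1157 0.2056 -0.02 0 0 0 -1;-0.1157 0.2056 -0.02 0 0 0 -1;-0.1157 0.2056 -0.02 0 0 0 -1;-0.1157 0.2056 -0.02 0 0 0 -1;-0.1157 0.2056 -0.02 0 0 0 -1;-0.1157 0.2056 -0.02 0 0 0 -1'
python3 - <<'E'
from h import *
f=grab("wrist","7");g=grab("scene","7");print(topfit(f,372,299,67.5,35));print('logger',topfit(g,536,8,56))
E
```

```text
time: 24.45
eef_pos: [372.5, 298.0, 148.9]
orientation: [[-0.0, -0.999, 0.037], [-0.0, 0.037, 0.999], [-1.0, 0.0, -0.0]]
contact_force: [0.4, 0.1, 0.7]
gripper_width: 85.5
(5063, np.float32(67.91449), array([371.1, 298.9]), ((371.0604553222656, 299.0298767089844), (43.07967758178711, 42.843467712402344), 76.80174255371094))
logger (439, np.float32(54.70299), array([536.3,   8.1]), ((537.1320190429688, 7.848076820373535), (31.776485443115234, 61.5189208984375), 87.69368743896484))
```

View pics/wrist7.png

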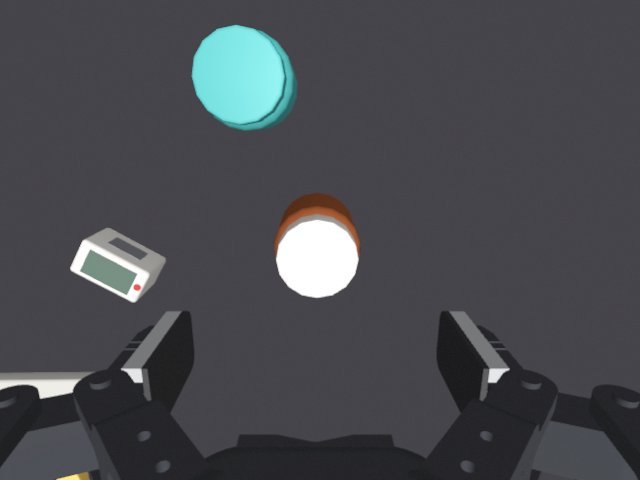

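The amber jar's cap is at px (317,257), centred between the jaws. The turquoise jar (240,78) is out of the way. The logger is on its spot.

```bash
python3 -m pendant '-0.0005 0 -0.04 0 0 0 -1;-0.0005 0 -0.08 0 0 0 -1;-0.0005 0 -0.108 0 0 0 -1;-0.0005 0 -0.118 0 0 0 -1;-0.0005 0 -0.118 0 0 0 -1;-0.0005 0 -0.118 0 0 0 -1;-0.0005 0 -0.118 0 0 0 1;-0.0005 0 -0.118 0 0 0 1;-0.0005 0 -0.118 0 0 0 1;-0.0005 0 -0.118 0 0 0 1;-0.0005 0 -0.118 0 0 0 1;-0.0005 0 -0.118 0 0 0 1;-0.0005 0 -0.118 0 0 0 1;-0.0005 0 -0.118 0 0 0 1' 40
python3 -m pendant '0 0 0.02 0 0 0 1;0 0 0.05 0 0 0 1;0 0 0.085 0 0 0 1;0.01 -0.016 0.1 0 0 0 1;0.03 -0.047 0.11 0 0 0 1;0.053 -0.082 0.11 0 0 0 1;0.077 -0.119 0.11 0 0 0 1;0.101 -0.156 0.11 0 0 0 1;0.125 -0.193 0.11 0 0 0 1;0.149 -0.23 0.11 0 0 0 1;0.173 -0.267 0.11 0 0 0 1;0.197 -0.304 0.11 0 0 0 1;0.221 -0.341 0.11 0 0 0 1;0.24 -0.37 0.11 0 0 0 1;0.249 -0.384 0.11 0 0 0 1;0.2515 -0.3875 0.1 0 0 0 1;0.2515 -0.3875 0.08 0 0 0 1;0.2515 -0.3875 0.055 0 0 0 1;0.2515 -0.3875 0.035 0 0 0 1;0.2515 -0.3875 0.025 0 0 0 1'
python3 -m pendant '0 0 -0.005 0 0 0 1;0 0 -0.009 0 0 0 1;0 0 -0.011 0 0 0 1;0 0 -0.012 0 0 0 1;0 0 -0.0125 0 0 0 1;0 0 -0.0125 0 0 0 1'
```

```text
time: 25.95
eef_pos: [371.9, 299.5, 32.2]
orientation: [[0.001, -0.999, 0.034], [0.002, 0.034, 0.999], [-1.0, -0.001, 0.002]]
contact_force: [-2.5, -1.1, 6.3]
gripper_width: 48.7
time: 27.95
eef_pos: [620.7, -87.2, 53.3]
orientation: [[-0.005, -0.999, 0.034], [0.0, 0.034, 0.999], [-1.0, 0.005, 0.0]]
contact_force: [-0.1, 0.3, -1.9]
gripper_width: 48.9
time: 28.55
eef_pos: [623.5, -88.3, 44.3]
orientation: [[0.001, -0.999, 0.035], [0.0, 0.035, 0.999], [-1.0, -0.001, 0.0]]
contact_force: [-0.1, 1.8, 2.8]
gripper_width: 49.1
```

Contact made (about +3 N). Releasing and retreating.

```bash
python3 -m pendant '0 0 0 0 0 0 0;0 0 0 0 0 0 -0.4;0 0 0 0 0 0 -0.8;0 0 0 0 0 0 -1;0 0 0 0 0 0 -1;0 0 0 0 0 0 -1;0 0 0.02 0 0 0 -1;0 0 0.06 0 0 0 -1;0 0 0.1 0 0 0 -1;0 0 0.15 0 0 0 -1;-0.05 0.05 0.2 0 0 0 -1;-0.1 0.1 0.2 0 0 0 -1;-0.2 0.15 0.2 0 0 0 -1;-0.2 0.15 0.2 0 0 0 -1;-0.2 0.15 0.2 0 0 0 -1;-0.2 0.15 0.2 0 0 0 -1;-0.2 0.15 0.2 0 0 0 -1;-0.2 0.15 0.2 0 0 0 -1'
python3 - <<'E'
from h import *
g=grab("scene","8");cv2.imwrite("pics/crop8.png",cv2.resize(g["p"][180:370,80:530],None,fx=1.75,fy=1.75,interpolation=2))
for n,a in dict(yellow=(539,102,44),white=(534,-87,44),body=(534,-87,68,25,3),knob=(534,-87,81,25),logger=(536,8,56),jar=(624,-89,80),steel=(622,274,37,20),clear=(605,-284,68)).items():
    k,z,c,r=topfit(g,*a);print(n,k,z,c,np.array(r[0]),np.array(r[1]),r[2])
E
```

```text
time: 30.35
eef_pos: [423.7, 61.6, 243.7]
orientation: [[0.001, -0.999, 0.034], [0.0, 0.034, 0.999], [-1.0, -0.001, 0.0]]
contact_force: [-1.0, 0.7, -0.1]
gripper_width: 85.5
yellow 439 42.241127 [539.1 102.7] [539.9 102.3] [49.1 49.1] 10.03720474243164
white 233 42.954945 [534.8 -87.1] [539.5 -86.6] [48.1 40.7] 89.01620483398438
body 174 66.739235 [534.2 -86.4] [533.4 -87.2] [34.8 35.2] 35.09104537963867
knob 53 80.16023 [534.1 -88.6] [534.1 -87.4] [13.1 17.3] 87.67849731445312
logger 440 54.624737 [538.5   8.3] [537.4   7.9] [31.6 61.7] 87.79623413085938
jar 476 78.45641 [623.8 -88.9] [623.3 -89.1] [43.4 43.5] 45.09146499633789
steel 56 35.703583 [622.3 274. ] [622.6 273.9] [14.2 16. ] 39.802921295166016
clear 500 66.73625 [ 604.6 -284.7] [ 604.6 -284.6] [45.  41.7] 7.342159271240234
```

View pics/crop8.png

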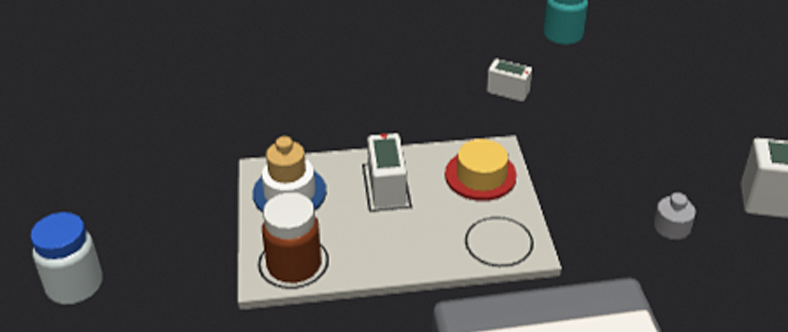

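The jar is on its ring (crop px 291,262) and the logger is in its outline (388,185). The stack and yellow disc are centred, the steel weight and clear jar haven't moved, and the gripper is clear.

```bash
python3 -c "
from bench import manip
print(manip.sign_off())"
```

```text
the job is handed in; nothing more can be done
None
```

The compression test is set out on the board and handed in after about 30 s of robot time. `sign_off` gives no verdict, so these are my own last checks, from the scene camera:

| Item | Last check |
|---|---|
| White disc on blue platen | about 1 mm off centre |
| Yellow disc on red platen | about 1 mm off centre |
| Brass weight on white disc | within about 2 mm of centre, knob up; about 7 N on the disc when set down |
| Logger on its spot | about 2 mm off, within 1° of square, screen up |
| Amber jar on the ring behind the blue platen | about 1 mm off |
| Steel weight and blue-capped jar | moved less than 1 mm |

- **Camera disagreement:** the side camera read up to about 5 mm differently from the scene camera in position and about 3 mm higher. I relied on the scene and wrist cameras, which agreed to about 2.5 mm on the board and 5 mm at most elsewhere. The final heights in the scene camera read about 1–2 mm low for everything on the board, which suggests calibration rather than misplacement.
- **Mistyped move:** one row after placing the logger sent the empty gripper a little too high. It touched nothing, and I corrected it on the next move.

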